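Put the saw offcuts away and chock the tubes

ROBOT

A 6-joint arm with a two-finger parallel gripper is mounted at the origin on the work surface; the furniture and walls round the work are solid. World frame = base frame: x ahead of the robot, y to its left, z up, the work surface at z = 0. Lengths are in m, angles in rad, forces in N, time in s.
With the tool pointing down it reaches from about 0.275 to 0.725 m from the base axis. Payload 15.9 kg.
Tool frame: the origin (TCP) lies on the mounting face of the last link; the fingertips stand 173 mm ahead of it and the grasp point (between the pads) lies 155 mm ahead of it; z points along the fingers, y is the direction in which the jaws open and shut (so a half turn about z gives the same grasp; the last joint's range is limited). The gripper opens to 85 mm and grips with 20 to 120 N. Pads are 22 mm wide; open, the fingers measure 114 mm over their backs; the gripper's body (76 mm by 85 mm) begins 54 mm behind the grasp point. The pads swing forward as they close: fully open they stand 13 mm farther back than shut.
Start: joints at [1.174, 0.213, -0.034, 1.323, 0, 1.571], TCP at [0.193, 0.461, 0.405] pointing down, gripper open.
Joint ranges: [-2.98, 2.98], [-0.74, 1.72], [-1.14, 1.35], [-2.1, 2.04], [-1.57, 1.44], [-3.14, 3.14]. Speed limits (rad/s): [1.89, 1.89, 2.39, 2.57, 3.14, 3.14].

INTERFACE

Orientations are given as a rotation vector (axis times angle).
In Python, from plant import get_obs, grab_frame, camera_model, hand_in gives the robot as it stands.
- The arm moves only by the shell command python3 -m handwheel 'ROWS'. ROWS is JSON, a list of rows, each an object with "jaw": the closure in counts, from 0 (fully open) to 255 (shut); "offset": the shift along the tool's x, y, z in m, a list of three; "turn": the turn, a rotation vector about the tool's x, y, z in degrees, a list of three. In form: [{"jaw": jaw, "offset": [dx, dy, dz], "turn": [ax, ay, az]}, ...]. A call has 1 to 20 rows; each row is the pose to reach, as a shift and turn from the pose commanded when the call began, along the tool's axes at that moment; what a row does not reach only later rows make up. A row lasts 1/8 s, in which the tool goes at most 62.5 mm and 10.7 degrees, less where a joint would pass 70% of its speed; a pose out of reach is approached as far as the arm can. A call with a gripper value outside its range is refused whole. The fingers move at their own pace and stop on an object; the grip force is fixed at half the most. Time passes only in rows, so rows that repeat a pose let the fingers close. It gives the time, the measured TCP pose, the force and the opening at its end, in the units of the state.
- get_obs(): the state, without advancing time (a new reading comes with each control period).
- grab_frame(name): name is "scene" or "side" or "wrist"; returns (picture, depth): 420x560x3 uint8, red, green, blue; 420x560 float32, m along the optical axis (not along the pixel's ray), 0 where there is no reading.
- camera_model(name): a dict with "fx", "fy", "cx", "cy" (pixels), "camera_from_world" (4x4, takes a point from world to camera coordinates); the wrist camera has in their place "mount" (4x4, takes a point from camera to tool coordinates, whose origin is the TCP and whose axes are the flange's). Camera axes: x right, y up, looking along -z (the intrinsics and any distortion apply to the point x, -y, -z); pixel columns grow to the right and rows downward; lengths in m; the calibration is good to about 2 mm. A picture is of the moment at which its call begins: read the wrist's pose just before it. camera_model takes no time and is no camera call.
- hand_in(): hands the job in, once; it reports no verdict.
The state is a dict: "time_s": time; "joint_pos": joint angles; "joint_vel": joint speeds; "joint_efforts": joint torques, N m; "tcp_pos": TCP position; "tool_rot": TCP orientation; "wrist_force": force on the tool from outside, world axes, zero at the start; "ft_torque": the same for the moment, N m; "opening": finger opening in m.
Only numpy, scipy, OpenCV 4.12 (cv2) and the standard library are available. Lean on these libraries where they do the work, as an engineer would, in place of code of your own. Each camera call takes 0.05 s, during which the arm holds its last target. There are 200 camera calls.

TASK

Put the saw offcuts away: the two tube offcuts go side by side across the two bearers of the wooden pipe rest, up against its end stop, with the wooden chock on the bearers, its sloping rubber face pushed snug under the outer tube so that the row cannot roll apart. The square bar goes in the large bay of the divided tray and the solid round slug goes flat in the small bay.

Things in the scene. Friction and masses are not known exactly. Their poses are not given: they have to be found in the camera images.
- tube_a: steel tube offcut lying on its side, 30 mm outer diameter, 48 mm long, open bore 23 mm, 0.12 kg. Origin on its axis at mid-length, so it lies 15 mm above what carries it; its x axis runs along the tube. It can roll. Same as tube_b; either may lie next to the stop.
- tube_b: second steel tube offcut, same as tube_a: 30 mm diameter, 48 mm long, origin at its centre, x axis along the tube.
- square_bar: solid square steel bar offcut, 22 x 22 x 50 mm, lying flat, 0.18 kg. Origin at its centre, 11 mm above what carries it; its x axis runs along the 50 mm length.
- round_slug: solid round steel slug standing on a flat face, 36 mm diameter, 22 mm tall, 0.17 kg. Origin at its centre, 11 mm above what carries it; z axis is the axis of the disc.
- chock: wooden wedge, 40 (x) x 44 (y) x 24 mm high (z), 0.06 kg, origin at the centre of its underside. A black rubber 45 degree slope rises from the toe edge at x = +20 mm, z = 0 to x = -4 mm, z = 24 mm; from there a flat top to the upright back at x = -20 mm. Its upright end faces are 44 mm apart along y. The slope faces its +x.
- chock_toe (a point): middle of the chock's toe edge, 20 mm ahead (chock's +x) of its origin, at its underside. With the slope touching a tube on the bearers, the toe lies 6 mm short of the tube's axis; with no slack at all it is at x = -1 mm, z = 16 mm on the pipe rest, the chock's +x along the rest's +x. The toe lies under the tube's curve, so once the tube is there it is slid in along the bearers, not lowered in.
- pipe_rest: fixed wooden rest, 140 mm long (x), 44 mm wide (y), origin under it at bench level. Two bearers along x, 10 mm wide, at y = -13 and +13 mm, flat tops at z = 16 mm, x = -72 to +50 mm. Dark stop block at the +x end: inner face x = +50 mm, top z = 40 mm; -x end open. Tubes lie across the bearers, along y; touching stop and each other, their axes are at x = +35 and +5 mm, z = 31 mm.
- offcut_tray: fixed dark green sheet-metal tray, 156 mm long (x), 84 mm wide (y), 10 mm high (rolled rim to 12 mm), floor 2 mm, walls 3 mm, origin under its centre at bench level. A 9 mm high divider at x = +13 to +16 mm parts the large bay (x = -75 to +13 mm, centre x = -31 mm) from the small bay (x = +16 to +75 mm, centre x = +45.5 mm); both run from y = -39 to +39 mm.

How it is judged:
By the outcome, as a careful person would: the job done as asked, in the order asked, and still so for the second after the job is handed in, with the robot touching nothing.
It also fails if it takes over 112 s, if anything falls off the work surface, if the arm or the gripper's body presses on something with over 40 N, if the wrist force passes 120 N, or if a joint passes its speed limit or range.

## Working session

There is one attempt and no reset: what is moved stays moved. The work goes in short steps, Python scripts to look and compute and a shell command to move; the robot and the scene stay as the last step left them, time stands still between calls to the robot, and variables do not carry over. Pictures are saved under pics/ and viewed, about 12 in all and at most 16, crops included, and the job is handed in when it is done.

```bash
mkdir -p pics; ls; python3 - <<'E'
from plant import *
import cv2,numpy as np
o=get_obs();print({k:np.round(v,3) for k,v in o.items()})
for n in("scene","side","wrist"):
    p,d=grab_frame(n);cv2.imwrite(f"pics/{n}0.png",p[:,:,::-1]);np.save(f"pics/{n}0.npy",d)
    print(n,camera_model(n))
E
```

```text
pics
{'time_s': np.float64(0.0), 'joint_pos': array([ 1.174,  0.213, -0.035,  1.323,  0.   ,  1.571]), 'joint_vel': array([-0.   , -0.001, -0.   ,  0.   , -0.001, -0.001]), 'joint_efforts': array([ 3.0000e-03, -6.8616e+01,  4.8712e+01,  1.8000e-02,  0.0000e+00,
        0.0000e+00]), 'tcp_pos': array([0.193, 0.461, 0.404]), 'tool_rot': array([-6.19e-01, -3.08e+00,  2.00e-03]), 'wrist_force': array([-0.197,  0.562, -0.224]), 'ft_torque': array([-0.011,  0.03 ,  0.013]), 'opening': np.float64(0.086)}
scene {'fx': 535.7070403494407, 'fy': 535.7070403494407, 'cx': 285.20910296421965, 'cy': 201.69694064560832, 'camera_from_world': array([[ 0.80704611, -0.59028892, -0.01534826, -0.38648561],
       [ 0.39348886,  0.51823624,  0.75934032, -0.21097087],
       [-0.44027615, -0.61886202,  0.65051265, -0.81207826],
       [ 0.        ,  0.        ,  0.        ,  1.        ]])}
side {'fx': 411.8965982083614, 'fy': 411.8965982083614, 'cx': 278.2275791680852, 'cy': 208.07088153189332, 'camera_from_world': array([[ 0.99800374, -0.0606961 ,  0.0174505 , -0.47970925],
       [ 0.00828707,  0.39978163,  0.91657295, -0.0237054 ],
       [-0.06260879, -0.91459862,  0.39948656, -0.83136907],
       [ 0.        ,  0.        ,  0.        ,  1.        ]])}
wrist {'fx': 342.0777735754252, 'fy': 342.0777735754252, 'cx': 280.1359638145627, 'cy': 210.42815160479037, 'mount': array([[-6.98780840e-04,  9.55494404e-01,  2.95008398e-01,
         7.58452117e-02],
       [ 9.99998894e-01,  2.80317973e-04,  1.46076456e-03,
         3.68837931e-04],
       [ 1.31305621e-03,  2.95009093e-01, -9.55493543e-01,
         3.10536887e-02],
       [ 0.00000000e+00,  0.00000000e+00,  0.00000000e+00,
         1.00000000e+00]])}
```

View pics/scene0.png

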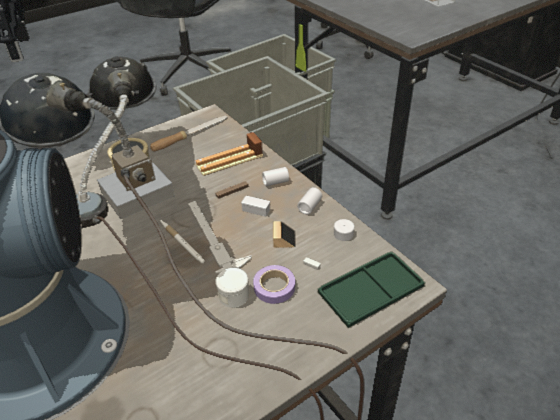

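View pics/side0.png

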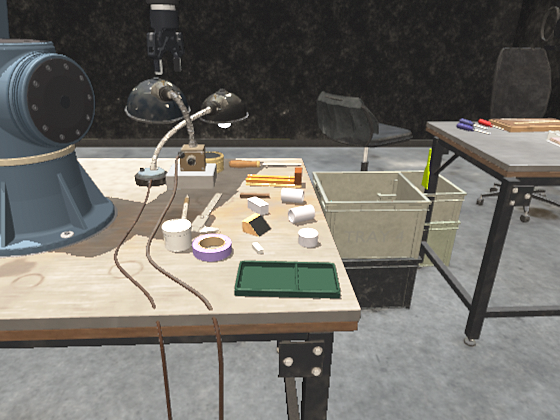

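The scene view shows the rest (~230,155, dark stop at 254,144), tubes (276,177) and (310,200), bar (256,206), chock (284,234), slug (344,230) and tray (371,288). Lamps stand at (40,100) and (120,75).

```bash
cat > h.py <<'E'
import numpy as np,cv2
from scipy.spatial.transform import Rotation as R
from plant import *
def T_wc(n,o=None):
    m=camera_model(n)
    if n!='wrist': return m,np.linalg.inv(m['camera_from_world'])
    T=np.eye(4);T[:3,:3]=R.from_rotvec(o['tool_rot']).as_matrix();T[:3,3]=o['tcp_pos'];return m,T@m['mount']
def cloud(n,d,o=None):
    m,T=T_wc(n,o);v,u=np.mgrid[:420,:560]
    P=np.stack([(u-m['cx'])/m['fx']*d,-(v-m['cy'])/m['fy']*d,-d],-1)
    return P@T[:3,:3].T+T[:3,3]
def px(n,uv,z,o=None):
    "pixel -> world on plane z"
    m,T=T_wc(n,o);r=T[:3,:3]@[(uv[0]-m['cx'])/m['fx'],-(uv[1]-m['cy'])/m['fy'],-1];c=T[:3,3]
    return c+r*(z-c[2])/r[2]
def ortho(P,rgb,x0,x1,y0,y1,s,fn,ok):
    "top-down: columns = -y (left = +y), rows: up = +x"
    W,H=int((y1-y0)*s),int((x1-x0)*s);im=np.zeros((H,W,3),np.uint8)
    q=P[ok];c=rgb[ok];i=np.argsort(q[:,2]);q=q[i];c=c[i]
    a=((x1-q[:,0])*s).astype(int);b=((y1-q[:,1])*s).astype(int);k=(a>=0)&(a<H)&(b>=0)&(b<W)
    for da in(0,1,2):
        for db in(0,1,2): im[np.clip(a[k]+da,0,H-1),np.clip(b[k]+db,0,W-1)]=c[k,::-1]
    for g in np.arange(np.ceil(x0*20)/20,x1,.05):cv2.putText(im,f"{g:.2f}",(0,int((x1-g)*s)),0,.4,(0,0,255));cv2.line(im,(0,int((x1-g)*s)),(W,int((x1-g)*s)),(0,0,255) ,1)if 0 else None
    cv2.imwrite(fn,im)
E
python3 - <<'E'
from h import *
d=np.load('pics/scene0.npy');P=cloud('scene',d)
for k,(u,v) in dict(stop=(254,140),restL=(200,165),tubeA=(276,174),tubeB=(310,197),bar=(254,203),chock=(280,236),slug=(344,224),trayL=(335,300),trayR=(395,272),bench=(320,240),lamp1=(40,90),lamp2=(120,70),lampj=(125,135),box=(135,165),cup=(233,275),handle=(170,140),chisel=(232,188),white=(312,263),corner=(442,292)).items(): print(k,np.round(P[v,u],3))
h=P[...,2];x,y=P[...,0],P[...,1]
m=((h>.006)&(x>.3)&(x<.8)&(y>-.1)&(y<.75)&(h<.08)).astype(np.uint8)
n,l,s,c=cv2.connectedComponentsWithStats(m)
for i in range(1,n):
    if s[i,4]>25:
        q=P[l==i]; r=cv2.minAreaRect(q[:,:2].astype(np.float32)*1000)
        print(np.round(c[i]),s[i,4],'minrect mm',np.round(r[0]),np.round(r[1]),round(r[2]),'z',np.round(np.percentile(q[:,2],[50,95])*1000))
print('tall, x>.15:'); 
m=(h>.08)&(h<1)&(x>.0)&(x<.85)&(y>-.2)&(y<1)
n,l,s,c=cv2.connectedComponentsWithStats(m.astype(np.uint8))
for i in range(1,n):
    if s[i,4]>60: q=P[l==i];print(np.round(c[i]),s[i,4],q.min(0).round(2),q.max(0).round(2))
E
```

```text
stop [0.54  0.195 0.039]
restL [0.423 0.23  0.005]
tubeA [0.515 0.08  0.029]
tubeB [ 0.523 -0.02   0.032]
bar [0.435 0.039 0.023]
chock [ 0.42  -0.065  0.025]
slug [ 0.532 -0.108  0.023]
trayL [ 0.417 -0.219  0.004]
trayR [ 0.536 -0.234  0.004]
bench [ 0.486 -0.096  0.   ]
lamp1 [0.18  0.309 0.23 ]
lamp2 [0.34  0.354 0.2  ]
lampj [0.281 0.224 0.14 ]
box [0.278 0.198 0.089]
cup [ 0.299 -0.106  0.042]
handle [0.407 0.333 0.019]
chisel [0.435 0.12  0.007]
white [ 0.434 -0.138  0.01 ]
corner [ 0.57  -0.308 -0.001]
[180. 135.] 495 minrect mm [461. 349.] [200.  21.] 9 z [12. 23.]
[232. 155.] 1074 minrect mm [483. 207.] [ 46. 141.] 83 z [15. 40.]
[140. 145.] 187 minrect mm [332. 329.] [33. 69.] 19 z [42. 47.]
[160. 182.] 553 minrect mm [317. 216.] [90. 34.] 89 z [35. 70.]
[275. 176.] 362 minrect mm [518.  88.] [34. 48.] 72 z [25. 32.]
[232. 188.] 164 minrect mm [434. 117.] [17. 70.] 84 z [ 9. 11.]
[310. 199.] 354 minrect mm [528. -14.] [52. 30.] 25 z [27. 31.]
[256. 205.] 376 minrect mm [439.  41.] [27. 51.] 33 z [21. 24.]
[199. 215.] 36 minrect mm [342.  86.] [33. 15.] 83 z [6. 7.]
[339. 221.] 32 minrect mm [531. -96.] [ 7. 26.] 89 z [22. 24.]
[282. 234.] 436 minrect mm [435. -54.] [47. 36.] 54 z [20. 26.]
[223. 254.] 512 minrect mm [338. -28.] [156.  58.] 77 z [ 8. 41.]
tall, x>.15:
[13. 28.] 1328 [0.16 0.38 0.24] [0.23 0.52 0.35]
[ 54. 186.] 24003 [ 0.   -0.12  0.08] [0.42 0.44 0.34]
```

View pics/wrist0.png

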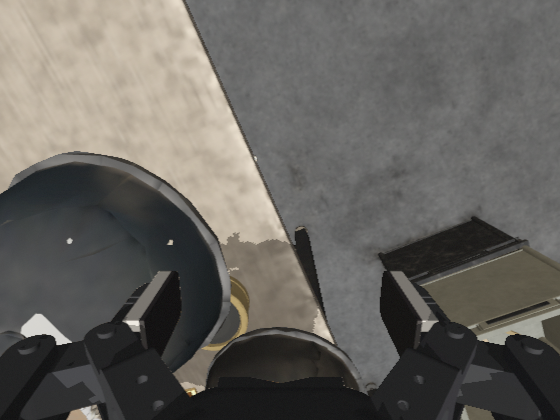

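The wrist view shows lamp heads at lower left and bottom centre, between the arm and the work, so I need their heights for a clear path.

```bash
cat >> h.py <<'E'
def go(x,y,z,az,o=None,tcp=None):
    "offset & turn (tool axes) to reach TCP pos with tool x azimuth az deg, z down"
    o=o or get_obs();M=R.from_rotvec(o['tool_rot']).as_matrix()
    a=np.radians(az);D=np.array([[np.cos(a),np.sin(a),0],[np.sin(a),-np.cos(a),0],[0,0,-1.]])
    print('offset mm',np.round(M.T@(np.array([x,y,z])-o['tcp_pos'])*1000,1),'turn',np.round(np.degrees(R.from_matrix(M.T@D).as_rotvec()),1))
E
python3 - <<'E'
from h import *
P=cloud('scene',np.load('pics/scene0.npy'))
for a,b,c,d in((0,70,75,150),(85,155,50,110)):
    q=P[b-b+c:d,a:b].reshape(-1,3);q=q[(q[:,2]>.1)&(q[:,2]<.6)&(q[:,0]>.05)&(q[:,1]>.1)&(q[:,1]<.6)];print(q.min(0),q.max(0))
go(.193,.461,.53,157.2);go(.41,0,.5,180)
E
```

```text
[0.09917337 0.25322426 0.141752  ] [0.23904663 0.37682817 0.24688334]
[0.2301097  0.21618695 0.12644927] [0.42014529 0.44317015 0.22633873]
offset mm [ 1.000e-01 -2.000e-01 -1.257e+02] turn [-0.  -0.   0.1]
offset mm [-378.1 -341.5  -95.4] turn [ -0.   -0.  -22.7]
```

```bash
python3 -m handwheel '[{"jaw":0,"offset":[0,0,-0.06],"turn":[0,0,0]},{"jaw":0,"offset":[0,0,-0.11],"turn":[0,0,0]},{"jaw":0,"offset":[-0.04,-0.035,-0.115],"turn":[0,0,-3]},{"jaw":0,"offset":[-0.08,-0.07,-0.115],"turn":[0,0,-5]},{"jaw":0,"offset":[-0.12,-0.105,-0.115],"turn":[0,0,-8]},{"jaw":0,"offset":[-0.16,-0.14,-0.115],"turn":[0,0,-10]},{"jaw":0,"offset":[-0.2,-0.18,-0.11],"turn":[0,0,-12]},{"jaw":0,"offset":[-0.24,-0.215,-0.105],"turn":[0,0,-15]},{"jaw":0,"offset":[-0.28,-0.25,-0.1],"turn":[0,0,-17]},{"jaw":0,"offset":[-0.32,-0.285,-0.095],"turn":[0,0,-20]},{"jaw":0,"offset":[-0.36,-0.32,-0.095],"turn":[0,0,-22]},{"jaw":0,"offset":[-0.378,-0.341,-0.095],"turn":[0,0,-22.7]},{"jaw":0,"offset":[-0.378,-0.341,-0.095],"turn":[0,0,-22.7]},{"jaw":0,"offset":[-0.378,-0.341,-0.095],"turn":[0,0,-22.7]},{"jaw":0,"offset":[-0.378,-0.341,-0.095],"turn":[0,0,-22.7]},{"jaw":0,"offset":[-0.378,-0.341,-0.095],"turn":[0,0,-22.7]}]'
python3 - <<'E'
from h import *
o=get_obs();p,d=grab_frame('wrist')
print({k:np.round(o[k],3).tolist() for k in('tcp_pos','tool_rot','joint_pos','joint_vel')})
cv2.imwrite('pics/w1.png',cv2.resize(p[:,:,::-1],(800,600)));np.savez('pics/w1.npz',p=p,d=d,**o)
P=cloud('wrist',d,o);h=P[...,2]
m=((h>.006)&(h<.06)&(P[...,0]>.38)&(P[...,0]<.65)&(P[...,1]>-.32)&(P[...,1]<.3)).astype(np.uint8)
n,l,s,c=cv2.connectedComponentsWithStats(m)
for i in range(1,n):
    if s[i,4]>60:
        q=P[l==i];zt=np.percentile(q[:,2],97);t=q[q[:,2]>zt-.004]
        for Q in(q,t):
            r=cv2.minAreaRect(Q[:,:2].astype(np.float32)*1000)
            print(np.round(c[i]),s[i,4],'rect mm',np.round(r[0]),np.round(r[1]),round(r[2]),'ztop',round(zt*1000))
E
```

```text
time_s: 2.15
tcp_pos: [0.4099, 0.0012, 0.4998]
tool_rot: [-0.001, 3.141, 0.0]
wrist_force: [0.5, -0.0, 0.3]
opening: 0.0856
{'tcp_pos': [0.41, 0.001, 0.5], 'tool_rot': [-0.001, 3.141, 0.0], 'joint_pos': [0.003, 0.03, -0.005, 1.535, 0.0, 0.002], 'joint_vel': [-0.006, 0.003, 0.001, 0.0, -0.001, -0.003]}
[175. 144.] 173 rect mm [ 384. -136.] [ 8. 43.] 0 ztop 19
[175. 144.] 173 rect mm [ 384. -136.] [ 8. 43.] 0 ztop 19
[111. 211.] 1414 rect mm [ 479. -234.] [ 87. 157.] 86 ztop 13
[111. 211.] 1414 rect mm [ 479. -234.] [ 87. 157.] 86 ztop 13
[366. 179.] 442 rect mm [432. 119.] [12. 69.] 86 ztop 10
[366. 179.] 442 rect mm [432. 119.] [12. 69.] 86 ztop 10
[242. 180.] 784 rect mm [433. -52.] [44. 35.] 54 ztop 25
[242. 180.] 784 rect mm [426. -48.] [44. 19.] 54 ztop 25
[429. 221.] 2525 rect mm [482. 210.] [ 45. 140.] 82 ztop 40
[429. 221.] 2525 rect mm [542. 203.] [44. 19.] 83 ztop 40
[310. 185.] 680 rect mm [438.  42.] [23. 50.] 34 ztop 23
[310. 185.] 680 rect mm [438.  42.] [23. 50.] 33 ztop 23
[181. 181.] 148 rect mm [ 434. -134.] [10. 28.] 23 ztop 11
[181. 181.] 148 rect mm [ 434. -134.] [10. 28.] 23 ztop 11
[342. 241.] 738 rect mm [517.  89.] [29. 49.] 71 ztop 30
[342. 241.] 738 rect mm [517.  89.] [21. 49.] 72 ztop 30
[272. 246.] 717 rect mm [526. -11.] [49. 30.] 25 ztop 31
[272. 246.] 717 rect mm [526. -12.] [49. 21.] 27 ztop 31
[203. 246.] 573 rect mm [ 528. -109.] [36. 36.] 30 ztop 23
[203. 246.] 573 rect mm [ 528. -109.] [35. 36.] 27 ztop 23
```

View pics/w1.png

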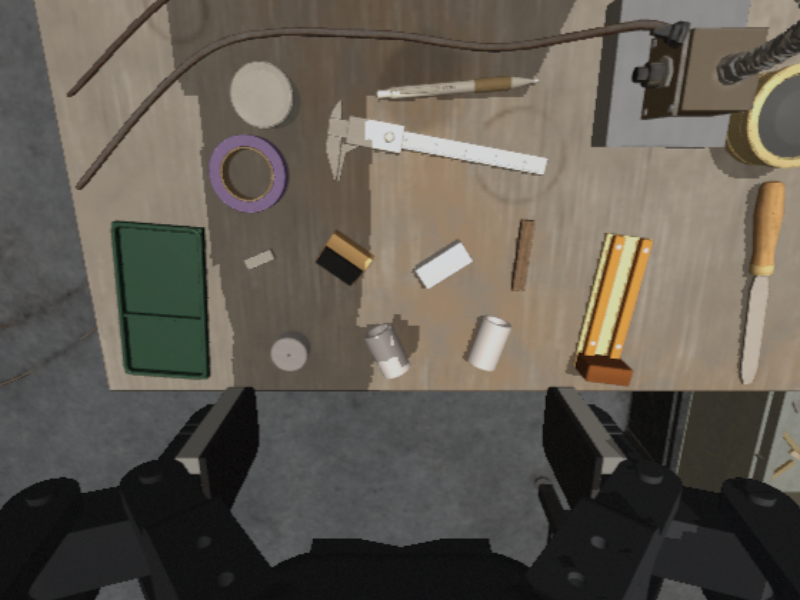

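Down in the image is +x and right is +y. Measured from depth, with sizes and heights matching the spec:

| Thing | Centre (mm) | Axis |
|---|---|---|
| Rest | (482, 210) | x at −7.3° |
| tube_a | (517, 89) | −18.5° |
| tube_b | (526, −11) | 26° |
| Bar | (438, 42) | −56.5° |
| Chock | (436, −55) | slope towards −36° |
| Slug | (528, −109) | – |
| Tray | (479, −234) | −4°, small bay at +x |

I'll grip tube_a on its end faces.

```bash
python3 -m handwheel '[{"jaw":50,"offset":[-0.015,0.012,0.04],"turn":[0,0,-10]},{"jaw":50,"offset":[-0.03,0.025,0.08],"turn":[0,0,-20]},{"jaw":50,"offset":[-0.05,0.04,0.12],"turn":[0,0,-30]},{"jaw":50,"offset":[-0.07,0.055,0.16],"turn":[0,0,-40]},{"jaw":50,"offset":[-0.09,0.07,0.2],"turn":[0,0,-50]},{"jaw":50,"offset":[-0.1,0.08,0.23],"turn":[0,0,-60]},{"jaw":50,"offset":[-0.107,0.088,0.25],"turn":[0,0,-70]},{"jaw":50,"offset":[-0.107,0.088,0.26],"turn":[0,0,-71.5]},{"jaw":50,"offset":[-0.107,0.088,0.26],"turn":[0,0,-71.5]},{"jaw":50,"offset":[-0.107,0.088,0.28],"turn":[0,0,-71.5]},{"jaw":50,"offset":[-0.107,0.088,0.3],"turn":[0,0,-71.5]},{"jaw":50,"offset":[-0.107,0.088,0.315],"turn":[0,0,-71.5]},{"jaw":50,"offset":[-0.107,0.088,0.32],"turn":[0,0,-71.5]},{"jaw":50,"offset":[-0.107,0.088,0.32],"turn":[0,0,-71.5]}]'
python3 - <<'E'
from h import *
p,d=grab_frame('wrist');cv2.imwrite('pics/w2.png',p[:,:,::-1]);print(get_obs()['joint_pos'].round(2))
E
```

```text
time_s: 3.95
tcp_pos: [0.5172, 0.0884, 0.18]
tool_rot: [-1.834, 2.551, -0.0]
wrist_force: [0.8, -1.2, 0.5]
opening: 0.0682
[ 0.17  0.42 -0.35  0.8  -0.   -1.08]
```

View pics/w2.png

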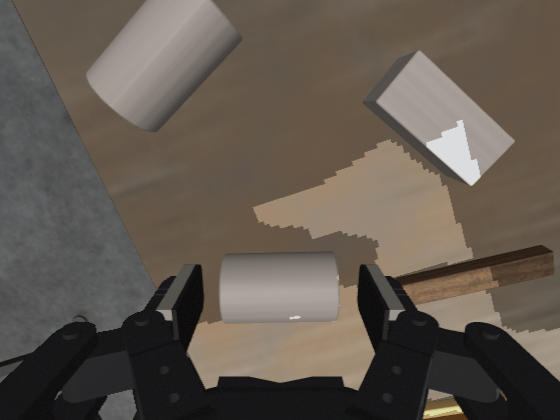

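The tube (220–338, ~287) sits square and centred between the pads (203 and 358). I'll go down, close and lift.

```bash
python3 -m handwheel '[{"jaw":50,"offset":[0,0,0.007],"turn":[0,0,0]},{"jaw":255,"offset":[0,0,0.007],"turn":[0,0,0]},{"jaw":255,"offset":[0,0,0.007],"turn":[0,0,0]},{"jaw":255,"offset":[0,0,0.007],"turn":[0,0,0]},{"jaw":255,"offset":[0,0,0.007],"turn":[0,0,0]},{"jaw":255,"offset":[0,0,0.007],"turn":[0,0,0]},{"jaw":255,"offset":[0,0,-0.01],"turn":[0,0,0]},{"jaw":255,"offset":[0,0,-0.04],"turn":[0,0,0]},{"jaw":255,"offset":[0,0,-0.08],"turn":[0,0,0]},{"jaw":255,"offset":[0,0,-0.08],"turn":[0,0,0]},{"jaw":255,"offset":[0,0,-0.08],"turn":[0,0,0]}]'
python3 - <<'E'
from h import *
o=get_obs()
a=np.radians(-7.3);X=np.array([np.cos(a),np.sin(a)]);O=np.array([.482,.210])
for x in(.033,.035,.005,-.001-.02):print(x,O+X*x)
x,y=O+X*.033;go(x,y,.26,172.7,o);go(x,y,.189+.001,172.7,o)
p,d=grab_frame('wrist');cv2.imwrite('pics/w3.png',p[:,:,::-1])
E
```

```text
time_s: 5.38
tcp_pos: [0.5169, 0.0884, 0.2591]
tool_rot: [1.834, -2.55, -0.0]
wrist_force: [-0.5, 0.2, -1.8]
opening: 0.0474
0.033 [0.51473252 0.20580687]
0.035 [0.51671631 0.20555274]
0.005 [0.48695947 0.20936468]
-0.021 [0.46117022 0.21266836]
offset mm [-110.6   39.4   -0.9] turn [ 0.  -0.  78.8]
offset mm [-110.6   39.4   69.1] turn [ 0.  -0.  78.8]
```

View pics/w3.png

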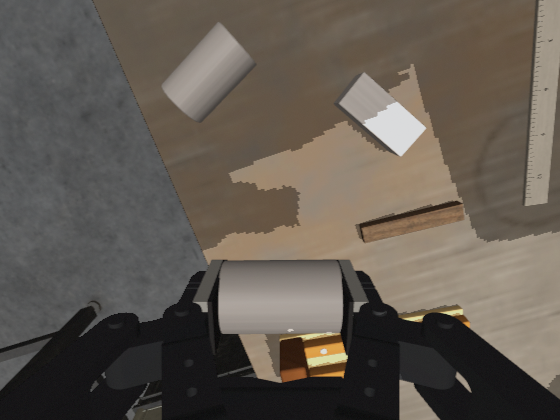

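Tube is held level and square (220–342). Now to the rest, about 7 mm short of the stop.

```bash
python3 -m handwheel '[{"jaw":255,"offset":[-0.014,0.006,0],"turn":[0,0,10]},{"jaw":255,"offset":[-0.03,0.012,0],"turn":[0,0,20]},{"jaw":255,"offset":[-0.045,0.018,0],"turn":[0,0,30]},{"jaw":255,"offset":[-0.06,0.024,0],"turn":[0,0,40]},{"jaw":255,"offset":[-0.075,0.03,0],"turn":[0,0,50]},{"jaw":255,"offset":[-0.09,0.036,0],"turn":[0,0,60]},{"jaw":255,"offset":[-0.1,0.04,0],"turn":[0,0,70]},{"jaw":255,"offset":[-0.1096,0.0443,0],"turn":[0,0,78.8]},{"jaw":255,"offset":[-0.1096,0.0443,0],"turn":[0,0,78.8]},{"jaw":255,"offset":[-0.1096,0.0443,0],"turn":[0,0,78.8]},{"jaw":255,"offset":[-0.1096,0.0443,0.03],"turn":[0,0,78.8]},{"jaw":255,"offset":[-0.1096,0.0443,0.055],"turn":[0,0,78.8]},{"jaw":255,"offset":[-0.1096,0.0443,0.064],"turn":[0,0,78.8]},{"jaw":255,"offset":[-0.1096,0.0443,0.064],"turn":[0,0,78.8]},{"jaw":255,"offset":[-0.1096,0.0443,0.064],"turn":[0,0,78.8]}]'
python3 - <<'E'
from h import *
o=get_obs();p,d=grab_frame('wrist');cv2.imwrite('pics/w4.png',p[:,:,::-1]);p,d=grab_frame('side');cv2.imwrite('pics/s4.png',cv2.resize(p[120:230,220:360,::-1],None,fx=5,fy=5))
x,y=np.array([.482,.210])+np.array([.9919,-.1271])*.028;go(x,y,.195,172.7,o)
E
```

```text
time_s: 7.3
tcp_pos: [0.5104, 0.2065, 0.1966]
tool_rot: [0.2, 3.134, 0.001]
wrist_force: [0.0, -0.2, -0.6]
opening: 0.047
offset mm [ 0.6 -0.2  1.6] turn [ 0.   0.1 -0. ]
```

View pics/w4.png

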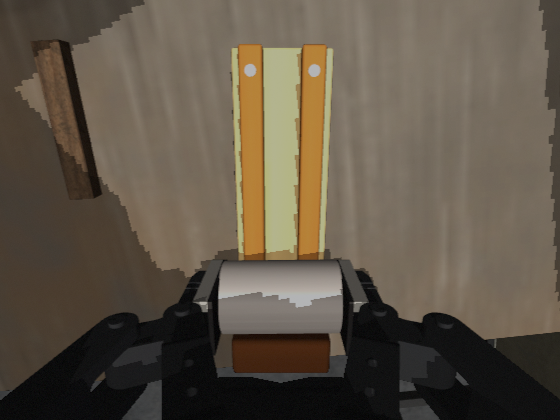

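The rest's rails run straight up the image, centred at ~281 like the tube, with the stop ahead (~350). I'll lower to the bearers and push to the stop.

```bash
python3 -m handwheel '[{"jaw":255,"offset":[0,0,0.004],"turn":[0,0,0]},{"jaw":255,"offset":[0,0,0.007],"turn":[0,0,0]},{"jaw":255,"offset":[0,0,0.007],"turn":[0,0,0]},{"jaw":255,"offset":[0,0,0.007],"turn":[0,0,0]}]'
python3 -m handwheel '[{"jaw":255,"offset":[-0.002,0,0],"turn":[0,0,0]},{"jaw":255,"offset":[-0.004,0,0],"turn":[0,0,0]},{"jaw":255,"offset":[-0.006,0,0],"turn":[0,0,0]},{"jaw":255,"offset":[-0.0075,0,0],"turn":[0,0,0]},{"jaw":255,"offset":[-0.0075,0,0],"turn":[0,0,0]}]'
```

```text
time_s: 7.9
tcp_pos: [0.51, 0.2065, 0.1888]
tool_rot: [0.201, 3.135, 0.0]
wrist_force: [-0.3, -1.2, 3.3]
opening: 0.0471
time_s: 8.52
tcp_pos: [0.5172, 0.2056, 0.1887]
tool_rot: [-0.201, -3.134, -0.0]
wrist_force: [-4.4, 0.9, 6.9]
opening: 0.047
```

```bash
python3 -m handwheel '[{"jaw":255,"offset":[-0.001,0,0],"turn":[0,0,0]},{"jaw":255,"offset":[-0.002,0,0],"turn":[0,0,0]},{"jaw":255,"offset":[-0.002,0,0],"turn":[0,0,0]}]'
```

```text
time_s: 8.9
tcp_pos: [0.5179, 0.2055, 0.1887]
tool_rot: [-0.2, -3.131, -0.001]
wrist_force: [-17.0, 2.3, 17.8]
opening: 0.047
```

Stop contact at 17 N. Release and rise.

```bash
python3 -m handwheel '[{"jaw":90,"offset":[0.001,0,0],"turn":[0,0,0]},{"jaw":60,"offset":[0.001,0,0],"turn":[0,0,0]},{"jaw":60,"offset":[0.001,0,0],"turn":[0,0,0]},{"jaw":60,"offset":[0.001,0,0],"turn":[0,0,0]},{"jaw":60,"offset":[0.001,0,-0.02],"turn":[0,0,0]},{"jaw":50,"offset":[0.001,0,-0.06],"turn":[0,0,0]},{"jaw":50,"offset":[0.001,0,-0.1],"turn":[0,0,0]},{"jaw":50,"offset":[0.001,0,-0.1],"turn":[0,0,0]},{"jaw":50,"offset":[0.001,0,-0.1],"turn":[0,0,0]}]'
python3 - <<'E'
from h import *
o=get_obs();go(.526,-.0115,.18,116,o)
p,d=grab_frame('wrist');cv2.imwrite('pics/w5.png',p[:,:,::-1])
P=cloud('wrist',d,o);h=P[...,2]
m=((h>.043)&(h<.055)&(P[...,0]>.45)&(P[...,0]<.56)&(P[...,1]>.16)&(P[...,1]<.25));q=P[m]
print(len(q),q.mean(0),(q[:,:2].mean(0)-[.482,.21])@np.array([.9919,-.1271]))
E
```

```text
time_s: 10.02
tcp_pos: [0.5183, 0.2053, 0.2882]
tool_rot: [-0.201, -3.135, 0.0]
wrist_force: [-1.2, -0.5, -0.7]
opening: 0.0684
offset mm [ -35.4 -214.   108.2] turn [-0.  -0.  56.7]
1772 [0.51714486 0.20600849 0.04496845] 0.03536750259719438
```

View pics/w5.png

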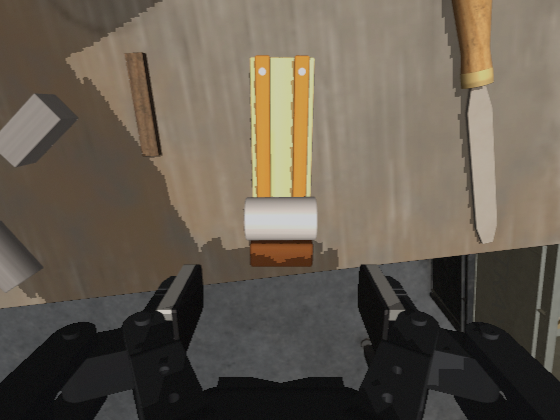

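tube_a lies across the rails against the stop (245–317, ~218; x = 35.4 mm). Now tube_b.

```bash
python3 -m handwheel '[{"jaw":50,"offset":[-0.006,-0.036,0],"turn":[0,0,10]},{"jaw":50,"offset":[-0.012,-0.072,0],"turn":[0,0,20]},{"jaw":50,"offset":[-0.018,-0.108,0],"turn":[0,0,30]},{"jaw":50,"offset":[-0.024,-0.144,0],"turn":[0,0,40]},{"jaw":50,"offset":[-0.03,-0.18,0],"turn":[0,0,50]},{"jaw":50,"offset":[-0.0354,-0.214,0.02],"turn":[0,0,56.7]},{"jaw":50,"offset":[-0.0354,-0.214,0.05],"turn":[0,0,56.7]},{"jaw":50,"offset":[-0.0354,-0.214,0.05],"turn":[0,0,56.7]},{"jaw":50,"offset":[-0.0354,-0.214,0.05],"turn":[0,0,56.7]},{"jaw":50,"offset":[-0.0354,-0.214,0.08],"turn":[0,0,56.7]},{"jaw":50,"offset":[-0.0354,-0.214,0.1],"turn":[0,0,56.7]},{"jaw":50,"offset":[-0.0354,-0.214,0.115],"turn":[0,0,56.7]},{"jaw":50,"offset":[-0.0354,-0.214,0.115],"turn":[0,0,56.7]},{"jaw":50,"offset":[-0.0354,-0.214,0.115],"turn":[0,0,56.7]}]'
python3 -m handwheel '[{"jaw":255,"offset":[0,0,0],"turn":[0,0,0]},{"jaw":255,"offset":[0,0,0],"turn":[0,0,0]},{"jaw":255,"offset":[0,0,0],"turn":[0,0,0]},{"jaw":255,"offset":[0,0,0],"turn":[0,0,0]},{"jaw":255,"offset":[0,0,0],"turn":[0,0,0]},{"jaw":255,"offset":[0,0,-0.015],"turn":[0,0,0]},{"jaw":255,"offset":[0,0,-0.05],"turn":[0,0,0]},{"jaw":255,"offset":[0,0,-0.087],"turn":[0,0,0]},{"jaw":255,"offset":[0,0,-0.087],"turn":[0,0,0]},{"jaw":255,"offset":[0,0,-0.087],"turn":[0,0,0]}]'
python3 - <<'E'
from h import *
o=get_obs()
x,y=np.array([.482,.210])+np.array([.9919,-.1271])*(-.004);go(x,y,.195,172.7,o)
p,d=grab_frame('wrist');cv2.imwrite('pics/w6.png',p[:,:,::-1])
E
```

```text
time_s: 11.82
tcp_pos: [0.5266, -0.0113, 0.1746]
tool_rot: [1.665, 2.663, 0.001]
wrist_force: [0.5, -0.7, 0.0]
opening: 0.0686
time_s: 13.08
tcp_pos: [0.526, -0.0114, 0.2608]
tool_rot: [1.666, 2.664, 0.0]
wrist_force: [-0.0, 0.4, -1.3]
opening: 0.0471
offset mm [220.5  54.   65.7] turn [  0.    0.  -56.7]
```

View pics/w6.png

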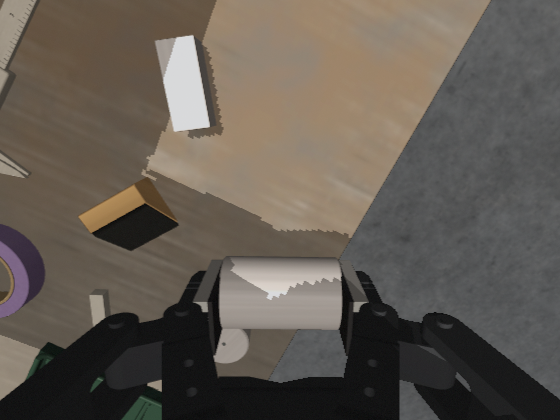

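tube_b is held square. Back to the rest, about 9 mm from tube_a.

```bash
python3 -m handwheel '[{"jaw":255,"offset":[0.037,0.009,0],"turn":[0,0,-10]},{"jaw":255,"offset":[0.075,0.018,0],"turn":[0,0,-20]},{"jaw":255,"offset":[0.112,0.027,0],"turn":[0,0,-30]},{"jaw":255,"offset":[0.15,0.036,0],"turn":[0,0,-40]},{"jaw":255,"offset":[0.19,0.046,0],"turn":[0,0,-50]},{"jaw":255,"offset":[0.2205,0.054,0],"turn":[0,0,-56.7]},{"jaw":255,"offset":[0.2205,0.054,0],"turn":[0,0,-56.7]},{"jaw":255,"offset":[0.2205,0.054,0],"turn":[0,0,-56.7]},{"jaw":255,"offset":[0.2205,0.054,0.03],"turn":[0,0,-56.7]},{"jaw":255,"offset":[0.2205,0.054,0.055],"turn":[0,0,-56.7]},{"jaw":255,"offset":[0.2205,0.054,0.066],"turn":[0,0,-56.7]},{"jaw":255,"offset":[0.2205,0.054,0.07],"turn":[0,0,-56.7]},{"jaw":255,"offset":[0.2205,0.054,0.072],"turn":[0,0,-56.7]},{"jaw":255,"offset":[0.2205,0.054,0.072],"turn":[0,0,-56.7]}]'
python3 - <<'E'
from h import *
o=get_obs();p,d=grab_frame('wrist');cv2.imwrite('pics/w7.png',p[:,:,::-1])
E
```

```text
time_s: 14.88
tcp_pos: [0.478, 0.21, 0.1905]
tool_rot: [0.202, 3.135, -0.001]
wrist_force: [-12.8, -8.9, 28.1]
opening: 0.0468
```

View pics/w7.png

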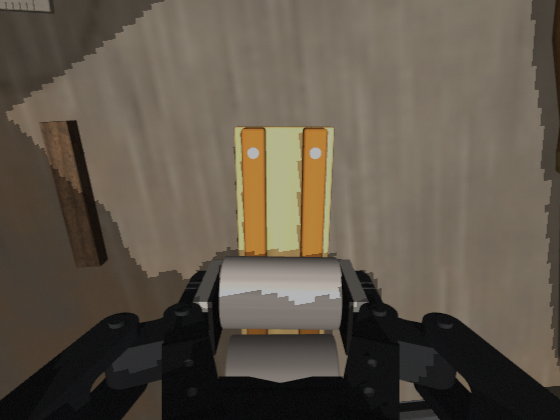

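Tube_b is on the bearers (28 N, a bit hard) with a small gap to tube_a. I'll ease up 1 mm and push toward the stop.

```bash
python3 -m handwheel '[{"jaw":255,"offset":[0,0,-0.0012],"turn":[0,0,0]},{"jaw":255,"offset":[-0.002,0,-0.0012],"turn":[0,0,0]},{"jaw":255,"offset":[-0.004,0,-0.0012],"turn":[0,0,0]},{"jaw":255,"offset":[-0.006,0,-0.0012],"turn":[0,0,0]},{"jaw":255,"offset":[-0.008,0,-0.0012],"turn":[0,0,0]},{"jaw":255,"offset":[-0.0095,0,-0.0012],"turn":[0,0,0]},{"jaw":255,"offset":[-0.0095,0,-0.0012],"turn":[0,0,0]}]'
```

```text
time_s: 15.8
tcp_pos: [0.4873, 0.2095, 0.1906]
tool_rot: [-0.2, -3.134, -0.002]
wrist_force: [-12.3, 1.0, 18.6]
opening: 0.0469
```

```bash
python3 -m handwheel '[{"jaw":255,"offset":[-0.001,0,0],"turn":[0,0,0]},{"jaw":255,"offset":[-0.002,0,0],"turn":[0,0,0]},{"jaw":255,"offset":[-0.002,0,0],"turn":[0,0,0]}]'
```

```text
time_s: 16.18
tcp_pos: [0.4887, 0.2093, 0.1906]
tool_rot: [-0.2, -3.133, -0.002]
wrist_force: [-17.5, 2.3, 22.3]
opening: 0.0472
```

```bash
python3 -m handwheel '[{"jaw":255,"offset":[-0.001,0,0],"turn":[0,0,0]},{"jaw":255,"offset":[-0.0015,0,0],"turn":[0,0,0]},{"jaw":255,"offset":[-0.0015,0,0],"turn":[0,0,0]}]'
python3 -m handwheel '[{"jaw":90,"offset":[0.001,0,0],"turn":[0,0,0]},{"jaw":60,"offset":[0.001,0,0],"turn":[0,0,0]},{"jaw":60,"offset":[0.001,0,0],"turn":[0,0,0]},{"jaw":60,"offset":[0.001,0,0],"turn":[0,0,0]},{"jaw":60,"offset":[0.001,0,-0.02],"turn":[0,0,0]},{"jaw":50,"offset":[0.001,0,-0.06],"turn":[0,0,0]},{"jaw":50,"offset":[0.001,0,-0.1],"turn":[0,0,0]},{"jaw":50,"offset":[0.001,0,-0.1],"turn":[0,0,0]},{"jaw":50,"offset":[0.001,0,-0.1],"turn":[0,0,0]}]'
python3 - <<'E'
from h import *
o=get_obs();p,d=grab_frame('wrist');cv2.imwrite('pics/w8.png',p[:,:,::-1])
P=cloud('wrist',d,o);h=P[...,2];X=np.array([.9919,-.1271]);xr=(P[...,:2]-[.482,.21])@X;yr=(P[...,:2]-[.482,.21])@np.array([.1271,.9919])
for a,b in((-.01,.02),(.02,.05)):
    m=(h>.043)&(h<.06)&(xr>a)&(xr<b)&(abs(yr)<.04);print(m.sum(),xr[m].mean(),np.percentile(yr[m],[1,99]))
# chock grasp: origin (.4357,-.055), x azimuth -36, grip at chock x=-6
c=np.radians(-36);g=np.array([.4357,-.055])-.006*np.array([np.cos(c),np.sin(c)]);print(g)
for az in(144,-36):go(*g,.172,az,o)
E
```

```text
time_s: 16.55
tcp_pos: [0.4892, 0.2092, 0.1905]
tool_rot: [-0.199, -3.13, -0.003]
wrist_force: [-27.3, 4.1, 30.3]
opening: 0.0473
time_s: 17.68
tcp_pos: [0.49, 0.2089, 0.2893]
tool_rot: [-0.201, -3.135, 0.0]
wrist_force: [0.2, -0.8, 0.4]
opening: 0.0686
1762 0.005403421017271004 [-0.02287956  0.02410887]
1557 0.03533630585739918 [-0.02322323  0.02371289]
[ 0.4308459  -0.05147329]
offset mm [  25.3 -265.7  117.4] turn [-0.  -0.  28.7]
offset mm [  25.3 -265.7  117.4] turn [   0.    -0.  -151.3]
```

View pics/w8.png

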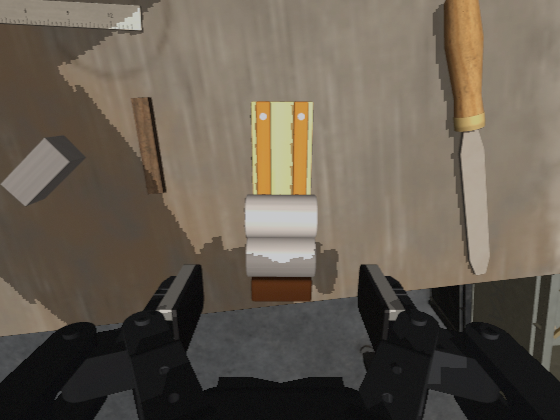

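Tubes touch: axes at x = 5.4 and 35.3 mm, centred on the rails (rows 217 and 258). Now the chock, gripped on its end faces.

```bash
python3 -m handwheel '[{"jaw":50,"offset":[0.004,-0.045,0],"turn":[0,0,5]},{"jaw":50,"offset":[0.008,-0.09,0],"turn":[0,0,10]},{"jaw":50,"offset":[0.013,-0.135,0],"turn":[0,0,16]},{"jaw":50,"offset":[0.018,-0.18,0],"turn":[0,0,21]},{"jaw":50,"offset":[0.022,-0.225,0],"turn":[0,0,26]},{"jaw":50,"offset":[0.0253,-0.2657,0.03],"turn":[0,0,28.7]},{"jaw":50,"offset":[0.0253,-0.2657,0.05],"turn":[0,0,28.7]},{"jaw":50,"offset":[0.0253,-0.2657,0.06],"turn":[0,0,28.7]},{"jaw":50,"offset":[0.0253,-0.2657,0.08],"turn":[0,0,28.7]},{"jaw":50,"offset":[0.0253,-0.2657,0.09],"turn":[0,0,28.7]},{"jaw":50,"offset":[0.0253,-0.2657,0.1],"turn":[0,0,28.7]},{"jaw":50,"offset":[0.0253,-0.2657,0.1],"turn":[0,0,28.7]}]'
python3 - <<'E'
from h import *
p,d=grab_frame('wrist');cv2.imwrite('pics/w9.png',p[:,:,::-1])
E
```

```text
time_s: 19.23
tcp_pos: [0.4309, -0.0511, 0.1895]
tool_rot: [-0.971, -2.987, 0.0]
wrist_force: [0.2, 0.1, -0.2]
opening: 0.0689
```

View pics/w9.png

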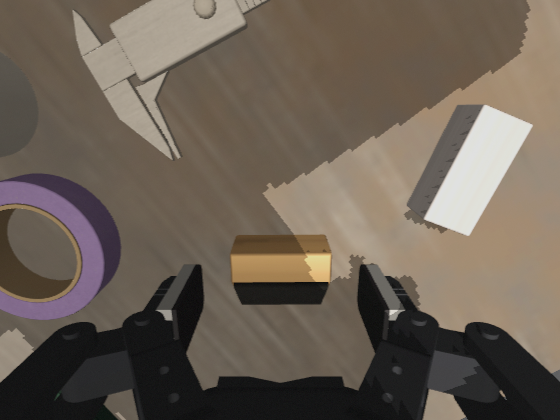

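Chock is square and centred (232–330) between the pads. Descend, grip, lift.

```bash
python3 -m handwheel '[{"jaw":50,"offset":[0,0,0.01],"turn":[0,0,0]},{"jaw":50,"offset":[0,0,0.0135],"turn":[0,0,0]},{"jaw":255,"offset":[0,0,0.0135],"turn":[0,0,0]},{"jaw":255,"offset":[0,0,0.0135],"turn":[0,0,0]},{"jaw":255,"offset":[0,0,0.0135],"turn":[0,0,0]},{"jaw":255,"offset":[0,0,0.0135],"turn":[0,0,0]},{"jaw":255,"offset":[0,0,0.0135],"turn":[0,0,0]},{"jaw":255,"offset":[0,0,0],"turn":[0,0,0]},{"jaw":255,"offset":[0,0,-0.04],"turn":[0,0,0]},{"jaw":255,"offset":[0,0,-0.08],"turn":[0,0,0]},{"jaw":255,"offset":[0,0,-0.08],"turn":[0,0,0]},{"jaw":255,"offset":[0,0,-0.08],"turn":[0,0,0]}]'
python3 - <<'E'
from h import *
o=get_obs();go(.4403,.2153,.2,172.7,o)
E
```

```text
time_s: 20.78
tcp_pos: [0.4309, -0.0513, 0.2699]
tool_rot: [0.972, 2.987, 0.0]
wrist_force: [-0.3, 0.4, -1.2]
opening: 0.0424
offset mm [149.3 221.1  69.9] turn [  0.    0.  -28.7]
```

```bash
python3 -m handwheel '[{"jaw":255,"offset":[0.025,0.037,0],"turn":[0,0,-5]},{"jaw":255,"offset":[0.05,0.074,0],"turn":[0,0,-10]},{"jaw":255,"offset":[0.075,0.111,0],"turn":[0,0,-14]},{"jaw":255,"offset":[0.1,0.148,0],"turn":[0,0,-19]},{"jaw":255,"offset":[0.125,0.185,0],"turn":[0,0,-24]},{"jaw":255,"offset":[0.1493,0.2211,0],"turn":[0,0,-28.7]},{"jaw":255,"offset":[0.1493,0.2211,0.02],"turn":[0,0,-28.7]},{"jaw":255,"offset":[0.1493,0.2211,0.04],"turn":[0,0,-28.7]},{"jaw":255,"offset":[0.1493,0.2211,0.06],"turn":[0,0,-28.7]},{"jaw":255,"offset":[0.1493,0.2211,0.07],"turn":[0,0,-28.7]},{"jaw":255,"offset":[0.1493,0.2211,0.074],"turn":[0,0,-28.7]},{"jaw":255,"offset":[0.1493,0.2211,0.074],"turn":[0,0,-28.7]}]'
python3 - <<'E'
from h import *
p,d=grab_frame('wrist');cv2.imwrite('pics/w10.png',p[:,:,::-1])
E
```

```text
time_s: 22.28
tcp_pos: [0.4404, 0.2153, 0.196]
tool_rot: [-0.201, -3.135, 0.0]
wrist_force: [-1.0, 0.1, -0.8]
opening: 0.0425
```

View pics/w10.png

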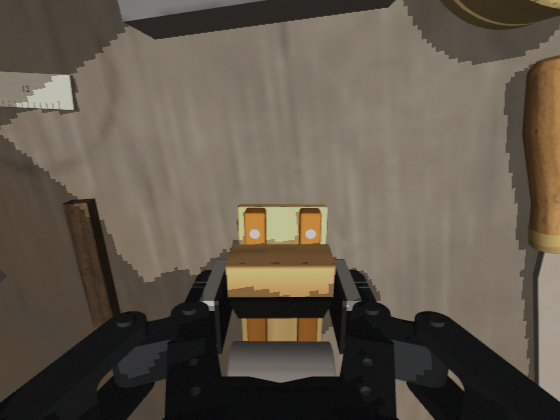

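Chock held straight over the rails with the slope facing the tube (~355). Lower, then slide in.

```bash
python3 -m handwheel '[{"jaw":255,"offset":[0,0,0.003],"turn":[0,0,0]},{"jaw":255,"offset":[0,0,0.004],"turn":[0,0,0]},{"jaw":255,"offset":[0,0,0.004],"turn":[0,0,0]}]'
python3 -m handwheel '[{"jaw":255,"offset":[-0.003,0,0],"turn":[0,0,0]},{"jaw":255,"offset":[-0.006,0,0],"turn":[0,0,0]},{"jaw":255,"offset":[-0.009,0,0],"turn":[0,0,0]},{"jaw":255,"offset":[-0.012,0,0],"turn":[0,0,0]},{"jaw":255,"offset":[-0.0135,0,0],"turn":[0,0,0]},{"jaw":255,"offset":[-0.0135,0,0],"turn":[0,0,0]}]'
```

```text
time_s: 22.7
tcp_pos: [0.4406, 0.2154, 0.1927]
tool_rot: [0.201, 3.134, 0.001]
wrist_force: [-4.0, -1.7, 12.2]
opening: 0.0427
time_s: 23.45
tcp_pos: [0.4531, 0.2138, 0.1927]
tool_rot: [-0.2, -3.134, -0.002]
wrist_force: [-13.7, 2.1, 21.0]
opening: 0.0426
```

```bash
python3 -m handwheel '[{"jaw":255,"offset":[-0.001,0,-0.0007],"turn":[0,0,0]},{"jaw":255,"offset":[-0.002,0,-0.0007],"turn":[0,0,0]},{"jaw":255,"offset":[-0.002,0,-0.0007],"turn":[0,0,0]}]'
python3 -m handwheel '[{"jaw":255,"offset":[-0.001,0,0],"turn":[0,0,0]},{"jaw":255,"offset":[-0.0015,0,0],"turn":[0,0,0]},{"jaw":255,"offset":[-0.0015,0,0],"turn":[0,0,0]}]'
```

```text
time_s: 23.82
tcp_pos: [0.456, 0.2133, 0.1927]
tool_rot: [0.201, 3.135, 0.0]
wrist_force: [-1.0, 0.2, 3.9]
opening: 0.0427
time_s: 24.2
tcp_pos: [0.4569, 0.2132, 0.1927]
tool_rot: [-0.201, -3.134, -0.001]
wrist_force: [-7.2, 1.2, 9.1]
opening: 0.0426
```

```bash
python3 -m handwheel '[{"jaw":255,"offset":[-0.001,0,0],"turn":[0,0,0]},{"jaw":255,"offset":[-0.001,0,0],"turn":[0,0,0]},{"jaw":255,"offset":[-0.001,0,0],"turn":[0,0,0]}]'
python3 - <<'E'
from h import *
p,d=grab_frame('wrist');cv2.imwrite('pics/w11.png',p[:,:,::-1])
E
```

```text
time_s: 24.58
tcp_pos: [0.4579, 0.2131, 0.1927]
tool_rot: [-0.201, -3.134, -0.001]
wrist_force: [-6.8, 0.7, 10.6]
opening: 0.0426
```

View pics/w11.png

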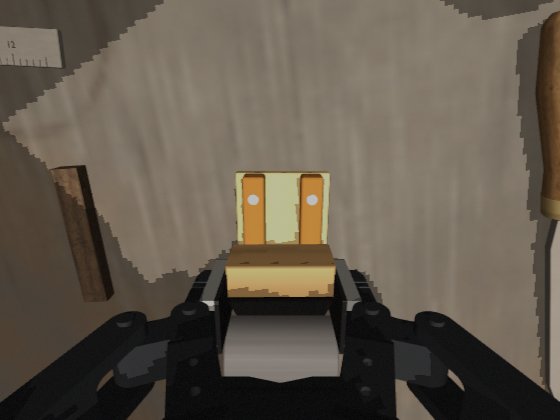

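The chock is close under the tube (slope edge ~300–315). Two views are left, so I'll measure the gap from depth instead.

```bash
cat >> h.py <<'E'
def rest(d,o):
    P=cloud('wrist',d,o);h=P[...,2];A=P[...,:2]-[.482,.21];xr=A@[.9919,-.1271];yr=A@[.1271,.9919]
    k=(abs(yr)<.018)
    m=k&(abs(h-.040)<.003)&(xr<-.012)&(xr>-.075);print('chock top x',np.percentile(xr[m],[2,98])*1e3,'z',np.median(h[m]),'->toe by mean',(xr[m].mean()+.032)*1e3,m.sum())
    for a in(-.01,.02):
        m=k&(h>.0445)&(h<.06)&(xr>a)&(xr<a+.03);print('tube crown',xr[m].mean()*1e3 if m.any() else None,m.sum())
    # per side chock back edge for yaw
    for s in(-1,1):
        m=(s*yr>.010)&(s*yr<.018)&(abs(h-.040)<.003)&(xr<-.012)&(xr>-.075);print('side',s,xr[m].mean()*1e3)
E
python3 - <<'E'
from h import *
o=get_obs();p,d=grab_frame('wrist');rest(d,o)
E
python3 -m handwheel '[{"jaw":255,"offset":[-0.001,0,0],"turn":[0,0,0]},{"jaw":255,"offset":[-0.002,0,0],"turn":[0,0,0]},{"jaw":255,"offset":[-0.002,0,0],"turn":[0,0,0]}]'
```

```text
chock top x [-39.92347986 -22.1925212 ] z 0.039590449179801396 ->toe by mean 0.0864472562543267 3689
tube crown 4.334040355173134 1592
tube crown None 0
side -1 -31.879882613994237
side 1 -31.88046303362728
time_s: 25.05
tcp_pos: [0.4588, 0.2128, 0.1927]
tool_rot: [-0.2, -3.132, -0.001]
wrist_force: [-18.1, 3.6, 19.5]
opening: 0.0424
```

Firm contact (18 N and it barely advances). Release, rise, measure.

```bash
python3 -m handwheel '[{"jaw":100,"offset":[0,0,0],"turn":[0,0,0]},{"jaw":60,"offset":[0,0,0],"turn":[0,0,0]},{"jaw":60,"offset":[0,0,0],"turn":[0,0,0]},{"jaw":60,"offset":[0,0,0],"turn":[0,0,0]},{"jaw":60,"offset":[0,0,-0.02],"turn":[0,0,0]},{"jaw":50,"offset":[0,0,-0.06],"turn":[0,0,0]},{"jaw":50,"offset":[0,0,-0.1],"turn":[0,0,0]},{"jaw":50,"offset":[0,0,-0.1],"turn":[0,0,0]},{"jaw":50,"offset":[0,0,-0.1],"turn":[0,0,0]}]'
python3 - <<'E'
from h import *
o=get_obs();p,d=grab_frame('wrist');rest(d,o);cv2.imwrite('pics/w12.png',p[:,:,::-1])
p,d=grab_frame('side');cv2.imwrite('pics/s12.png',cv2.resize(p[150:200,230:310,::-1],None,fx=8,fy=8,interpolation=2))
# bar (.438,.042), axis -56.5: tool y along 33.5 -> az 123.5
go(.438,.042,.166,123.5,o)
E
```

```text
time_s: 26.18
tcp_pos: [0.4601, 0.2127, 0.2921]
tool_rot: [-0.201, -3.135, 0.0]
wrist_force: [-0.5, 0.5, 0.4]
opening: 0.0683
chock top x [-39.42221681 -21.30733934] z 0.039599385193078235 ->toe by mean 1.1428080804268235 1383
tube crown 5.884305855145571 865
tube crown 35.83308926490619 709
side -1 -30.894987813613277
side 1 -30.753144751546326
offset mm [ 1.000e-01 -1.721e+02  1.261e+02] turn [-0.  -0.  49.2]
```

View pics/w12.png

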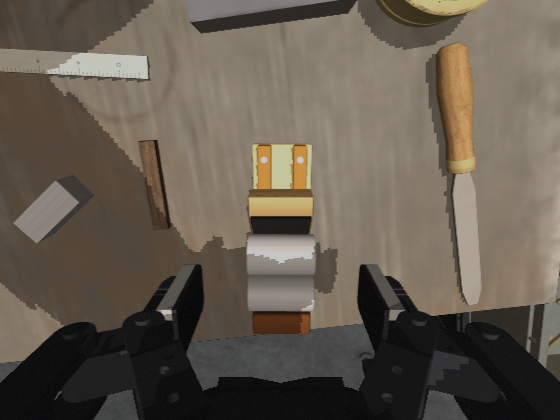

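Tubes touch each other and the stop, with the chock straight against the outer tube (rows 192–235) and no gap: crowns at 5.9/35.8, toe ≈ 0 to 1 mm within the offset. Next the bar.

```bash
python3 -m handwheel '[{"jaw":50,"offset":[0,-0.036,0],"turn":[0,0,10]},{"jaw":50,"offset":[0,-0.072,0],"turn":[0,0,20]},{"jaw":50,"offset":[0,-0.108,0],"turn":[0,0,30]},{"jaw":50,"offset":[0,-0.144,0],"turn":[0,0,40]},{"jaw":50,"offset":[0,-0.172,0.02],"turn":[0,0,49.2]},{"jaw":50,"offset":[0,-0.172,0.05],"turn":[0,0,49.2]},{"jaw":50,"offset":[0,-0.172,0.06],"turn":[0,0,49.2]},{"jaw":50,"offset":[0,-0.172,0.08],"turn":[0,0,49.2]},{"jaw":50,"offset":[0,-0.172,0.1],"turn":[0,0,49.2]},{"jaw":50,"offset":[0,-0.172,0.116],"turn":[0,0,49.2]},{"jaw":50,"offset":[0,-0.172,0.116],"turn":[0,0,49.2]},{"jaw":255,"offset":[0,-0.172,0.116],"turn":[0,0,49.2]},{"jaw":255,"offset":[0,-0.172,0.116],"turn":[0,0,49.2]},{"jaw":255,"offset":[0,-0.172,0.116],"turn":[0,0,49.2]},{"jaw":255,"offset":[0,-0.172,0.116],"turn":[0,0,49.2]},{"jaw":255,"offset":[0,-0.172,0.116],"turn":[0,0,49.2]},{"jaw":255,"offset":[0,-0.172,0.116],"turn":[0,0,49.2]},{"jaw":255,"offset":[0,-0.172,0.116],"turn":[0,0,49.2]}]'
python3 -m handwheel '[{"jaw":255,"offset":[0,0,-0.02],"turn":[0,0,0]},{"jaw":255,"offset":[0,0,-0.06],"turn":[0,0,0]},{"jaw":255,"offset":[0,0,-0.09],"turn":[0,0,0]},{"jaw":255,"offset":[0,0,-0.09],"turn":[0,0,0]}]'
python3 - <<'E'
from h import *
go(.4481,-.2318,.18,86)
E
```

```text
time_s: 28.52
tcp_pos: [0.4385, 0.0422, 0.1774]
tool_rot: [1.487, 2.766, 0.001]
wrist_force: [-3.4, -0.3, 10.6]
opening: 0.0208
time_s: 29.02
tcp_pos: [0.4391, 0.0422, 0.2686]
tool_rot: [1.486, 2.764, 0.003]
wrist_force: [1.3, -0.2, -3.1]
opening: 0.0205
offset mm [-233.4 -143.9   88.5] turn [ 0.2  0.  37.5]
```

Bar gripped (20.5 mm). Carry it to the large bay.

```bash
python3 -m handwheel '[{"jaw":255,"offset":[-0.039,-0.024,0],"turn":[0,0,6]},{"jaw":255,"offset":[-0.078,-0.048,0],"turn":[0,0,13]},{"jaw":255,"offset":[-0.117,-0.072,0],"turn":[0,0,19]},{"jaw":255,"offset":[-0.156,-0.096,0],"turn":[0,0,25]},{"jaw":255,"offset":[-0.195,-0.12,0],"turn":[0,0,32]},{"jaw":255,"offset":[-0.2334,-0.1439,0],"turn":[0,0,37.5]},{"jaw":255,"offset":[-0.2334,-0.1439,0.02],"turn":[0,0,37.5]},{"jaw":255,"offset":[-0.2334,-0.1439,0.04],"turn":[0,0,37.5]},{"jaw":255,"offset":[-0.2334,-0.1439,0.06],"turn":[0,0,37.5]},{"jaw":255,"offset":[-0.2334,-0.1439,0.075],"turn":[0,0,37.5]},{"jaw":255,"offset":[-0.2334,-0.1439,0.083],"turn":[0,0,37.5]},{"jaw":255,"offset":[-0.2334,-0.1439,0.087],"turn":[0,0,37.5]},{"jaw":255,"offset":[-0.2334,-0.1439,0.087],"turn":[0,0,37.5]},{"jaw":255,"offset":[-0.2334,-0.1439,0.087],"turn":[0,0,37.5]}]'
python3 -m handwheel '[{"jaw":160,"offset":[0,0,0],"turn":[0,0,0]},{"jaw":140,"offset":[0,0,0],"turn":[0,0,0]},{"jaw":140,"offset":[0,0,0],"turn":[0,0,0]},{"jaw":140,"offset":[0,0,0],"turn":[0,0,0]},{"jaw":140,"offset":[0,0,-0.02],"turn":[0,0,0]},{"jaw":50,"offset":[0,0,-0.06],"turn":[0,0,0]},{"jaw":50,"offset":[0,0,-0.1],"turn":[0,0,0]},{"jaw":50,"offset":[0,0,-0.1],"turn":[0,0,0]},{"jaw":50,"offset":[0,0,-0.1],"turn":[0,0,0]}]'
python3 - <<'E'
from h import *
o=get_obs();p,d=grab_frame('wrist');cv2.imwrite('pics/w13.png',p[:,:,::-1])
P=cloud('wrist',d,o);h=P[...,2];a=np.radians(-4);A=P[...,:2]-[.479,-.234];xt=A@[np.cos(a),np.sin(a)];yt=A@[-np.sin(a),np.cos(a)]
m=(h>.018)&(h<.035)&(abs(xt)<.075)&(abs(yt)<.04);r=cv2.minAreaRect((np.stack([xt[m],yt[m]],1)*1000).astype(np.float32));print('bar in tray mm',r,np.median(h[m]),m.sum())
n=(h>.012)&(h<.04)&(P[...,0]>.5)&(P[...,0]<.56)&(P[...,1]>-.15)&(P[...,1]<-.07);print('slug',n.sum(),P[n].mean(0) if n.any() else '')
go(.528,-.109,.178,86,o)
E
```

```text
time_s: 30.78
tcp_pos: [0.4472, -0.232, 0.1799]
tool_rot: [2.298, 2.141, 0.0]
wrist_force: [-0.3, -0.2, -2.6]
opening: 0.0203
time_s: 31.9
tcp_pos: [0.4468, -0.2318, 0.2791]
tool_rot: [-2.298, -2.142, 0.0]
wrist_force: [-0.4, 0.4, -0.2]
opening: 0.0686
bar in tray mm ((-32.140480041503906, -0.10331535339355469), (21.905927658081055, 50.646820068359375), 0.043660830706357956) 0.023830757798122257 2224
slug 2602 [ 0.52633545 -0.11415507  0.02113303]
offset mm [128.2  72.4 101.1] turn [-0. -0. -0.]
```

Bar sits flat in the large bay (−32, 0; top 23.8 mm). Now the slug, gripped high so the tips clear the tray rim.

```bash
python3 -m handwheel '[{"jaw":50,"offset":[0.02,0.01,0],"turn":[0,0,-10]},{"jaw":50,"offset":[0.04,0.022,0],"turn":[0,0,-20]},{"jaw":50,"offset":[0.06,0.034,0],"turn":[0,0,-30]},{"jaw":50,"offset":[0.08,0.045,0],"turn":[0,0,-40]},{"jaw":50,"offset":[0.1,0.056,0],"turn":[0,0,-50]},{"jaw":50,"offset":[0.115,0.065,0],"turn":[0,0,-60]},{"jaw":50,"offset":[0.1282,0.0724,0.01],"turn":[0,0,-70]},{"jaw":50,"offset":[0.1282,0.0724,0.03],"turn":[0,0,-80]},{"jaw":50,"offset":[0.1282,0.0724,0.05],"turn":[0,0,-90]},{"jaw":50,"offset":[0.1282,0.0724,0.07],"turn":[0,0,-90]},{"jaw":50,"offset":[0.1282,0.0724,0.085],"turn":[0,0,-90]},{"jaw":50,"offset":[0.1282,0.0724,0.094],"turn":[0,0,-90]},{"jaw":50,"offset":[0.1282,0.0724,0.094],"turn":[0,0,-90]},{"jaw":255,"offset":[0.1282,0.0724,0.094],"turn":[0,0,-90]},{"jaw":255,"offset":[0.1282,0.0724,0.094],"turn":[0,0,-90]},{"jaw":255,"offset":[0.1282,0.0724,0.094],"turn":[0,0,-90]},{"jaw":255,"offset":[0.1282,0.0724,0.094],"turn":[0,0,-90]},{"jaw":255,"offset":[0.1282,0.0724,0.094],"turn":[0,0,-90]},{"jaw":255,"offset":[0.1282,0.0724,0.094],"turn":[0,0,-90]}]'
python3 -m handwheel '[{"jaw":255,"offset":[0,0,-0.02],"turn":[0,0,0]},{"jaw":255,"offset":[0,0,-0.05],"turn":[0,0,0]},{"jaw":255,"offset":[0,0,-0.05],"turn":[0,0,0]},{"jaw":255,"offset":[0,0,-0.05],"turn":[0,0,0]}]'
python3 - <<'E'
from h import *
go(.5244,-.2372,.187,176);o=get_obs();p,d=grab_frame('wrist');P=cloud('wrist',d,o);h=P[...,2]
m=(abs(P[...,0]-.528)<.02)&(abs(P[...,1]+.109)<.014);print('z of held',np.percentile(h[m],[5,50,95]))
E
```

```text
time_s: 34.33
tcp_pos: [0.5284, -0.1092, 0.1866]
tool_rot: [0.111, 3.138, -0.0]
wrist_force: [-3.2, 0.8, 10.3]
opening: 0.0328
time_s: 34.83
tcp_pos: [0.528, -0.1091, 0.2352]
tool_rot: [-0.111, -3.139, -0.0]
wrist_force: [0.6, 0.9, -0.7]
opening: 0.0328
offset mm [  -5.4 -128.1   48.2] turn [ 0. -0. -0.]
z of held [-0.00064526  0.07113216  0.14886964]
```

Opening of 32.8 mm is ~2 mm under expectation, so I'll check the held slug's tilt numerically.

```bash
python3 - <<'E'
from h import *
o=get_obs();p,d=grab_frame('wrist');cv2.imwrite('pics/w14.png',p[:,:,::-1]);P=cloud('wrist',d,o);h=P[...,2]
m=(abs(P[...,0]-.528)<.03)&(abs(P[...,1]+.109)<.017)&(abs(h-.072)<.006)
n,l,s,c=cv2.connectedComponentsWithStats(m.astype(np.uint8));i=1+np.argmax(s[1:,4]);q=P[l==i]
A=np.c_[q[:,:2]-q[:,:2].mean(0),np.ones(len(q))];f=np.linalg.lstsq(A,q[:,2],rcond=None)[0];print(len(q),q.min(0),q.max(0),q.mean(0),'slope',f)
print('lateral px extent',np.where(l==i)[1].min(),np.where(l==i)[1].max(),np.where(l==i)[0].min(),np.where(l==i)[0].max())
E
```

```text
4929 [ 0.50860053 -0.12598567  0.06600615] [ 0.54477094 -0.09200385  0.07792127] [ 0.52549351 -0.10878057  0.06996087] slope [ 0.0175513  -0.0131231   0.06996087]
lateral px extent 236 320 242 317
```

View pics/w14.png

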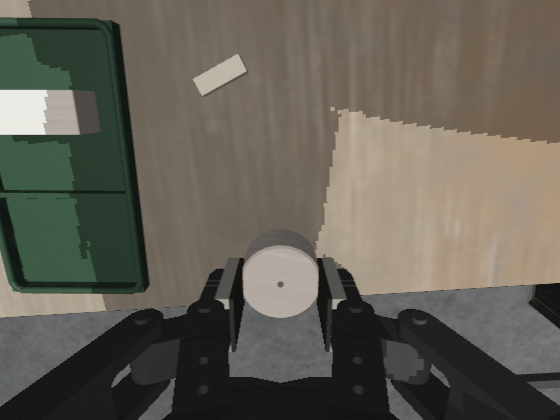

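Slug is held level (243–318, ~283). The narrower opening is probably pad squeeze on the round side. Carry to the small bay and release.

```bash
python3 -m handwheel '[{"jaw":255,"offset":[-0.002,-0.04,0],"turn":[0,0,0]},{"jaw":255,"offset":[-0.004,-0.08,0],"turn":[0,0,0]},{"jaw":255,"offset":[-0.005,-0.11,0],"turn":[0,0,0]},{"jaw":255,"offset":[-0.0054,-0.128,0],"turn":[0,0,0]},{"jaw":255,"offset":[-0.0054,-0.128,0],"turn":[0,0,0]},{"jaw":255,"offset":[-0.0054,-0.128,0],"turn":[0,0,0]},{"jaw":255,"offset":[-0.0054,-0.128,0.02],"turn":[0,0,0]},{"jaw":255,"offset":[-0.0054,-0.128,0.035],"turn":[0,0,0]},{"jaw":255,"offset":[-0.0054,-0.128,0.043],"turn":[0,0,0]},{"jaw":255,"offset":[-0.0054,-0.128,0.0465],"turn":[0,0,0]},{"jaw":255,"offset":[-0.0054,-0.128,0.0465],"turn":[0,0,0]},{"jaw":255,"offset":[-0.0054,-0.128,0.0465],"turn":[0,0,0]}]'
python3 -m handwheel '[{"jaw":130,"offset":[0,0,0],"turn":[0,0,0]},{"jaw":110,"offset":[0,0,0],"turn":[0,0,0]},{"jaw":110,"offset":[0,0,0],"turn":[0,0,0]},{"jaw":110,"offset":[0,0,0],"turn":[0,0,0]},{"jaw":110,"offset":[0,0,-0.02],"turn":[0,0,0]},{"jaw":50,"offset":[0,0,-0.06],"turn":[0,0,0]},{"jaw":50,"offset":[0,0,-0.12],"turn":[0,0,0]},{"jaw":50,"offset":[0,0,-0.18],"turn":[0,0,0]},{"jaw":50,"offset":[0,0,-0.24],"turn":[0,0,0]},{"jaw":50,"offset":[0.05,0.06,-0.26],"turn":[0,0,0]},{"jaw":50,"offset":[0.1,0.12,-0.26],"turn":[0,0,0]},{"jaw":50,"offset":[0.1,0.18,-0.26],"turn":[0,0,0]},{"jaw":50,"offset":[0.1,0.22,-0.26],"turn":[0,0,0]},{"jaw":50,"offset":[0.1,0.22,-0.26],"turn":[0,0,0]},{"jaw":50,"offset":[0.1,0.22,-0.26],"turn":[0,0,0]},{"jaw":50,"offset":[0.1,0.22,-0.26],"turn":[0,0,0]},{"jaw":50,"offset":[0.1,0.22,-0.26],"turn":[0,0,0]}]'
python3 - <<'E'
from h import *
o=get_obs();p,d=grab_frame('wrist');cv2.imwrite('pics/w15.png',cv2.resize(p[:,:,::-1],(800,600)))
P=cloud('wrist',d,o);h=P[...,2];a=np.radians(-4);A=P[...,:2]-[.479,-.234];xt=A@[np.cos(a),np.sin(a)];yt=A@[-np.sin(a),np.cos(a)]
for nm,lo,hi in(('bar',-.075,.012),('slug',.017,.074)):
    m=(h>.0195)&(h<.04)&(xt>lo)&(xt<hi)&(abs(yt)<.04);r=cv2.minAreaRect((np.stack([xt[m],yt[m]],1)*1000).astype(np.float32));print(nm,r,np.percentile(h[m],[5,50,95]))
rest(d,o)
E
```

```text
time_s: 36.42
tcp_pos: [0.5247, -0.2373, 0.1895]
tool_rot: [0.111, 3.139, -0.0]
wrist_force: [0.2, -0.3, -1.4]
opening: 0.0329
time_s: 38.55
tcp_pos: [0.4404, -0.0117, 0.449]
tool_rot: [-0.114, -3.139, 0.0]
wrist_force: [-0.1, 0.4, 1.0]
opening: 0.0687
bar ((-32.721439361572266, 0.7285404205322266), (51.48690414428711, 22.222797393798828), 89.53324890136719) [0.02177933 0.02396225 0.0253274 ]
slug ((44.639244079589844, 0.47949790954589844), (35.263702392578125, 36.31930160522461), 3.637756586074829) [0.02166203 0.02395003 0.0253238 ]
chock top x [-39.08486321 -21.33387284] z 0.039283021514929656 ->toe by mean 1.5424215267729504 518
tube crown 6.316387089138596 292
tube crown 36.516104448981494 231
side -1 -30.166580229267783
side 1 -30.448468409740652
```

```bash
python3 -c "
from plant import *
print(hand_in())"
```

```text
the job is handed in; nothing more can be done
None
```

The job is handed in after 38.6 s of robot time, in the order asked: both tubes, the chock, the bar, then the slug.

**Pipe rest:** Both tubes lie across the bearers. I pushed tube_a against the stop, then tube_b against tube_a. The chock was then slid in along the bearers until the push read about 18 N and it barely advanced.
- **Tubes:** After the chock was released, the tube axes measured x = 5.9 and 35.8 mm, 30 mm apart. The last depth check, from higher up, gave 6.3 and 36.5 mm.
- **Chock:** It sits straight. The measured toe is about 0.6–1.5 mm, where −1 mm would be no slack at all.
- **Error:** The tubes and chock both read about 1 mm or more too far toward +x, which is within the 2 mm camera calibration. The spacing between them fits a snug row.

**Tray:**
- **Bar:** It lies flat at (−33, 1) mm in the large bay, top at 24 mm.
- **Slug:** It lies flat at (45, 0) mm in the small bay, top at 24 mm.

**Checks that disagreed or were missed:**
- While gripping the slug, the opening read about 2 mm less than expected. A look showed it held level.
- The last picture was refused because I had reached the 16-view limit, so the final check rests on depth measurements only.
- The highest force I read was about 41 N in total at the wrist, while pushing tube_b home. I only read forces at the end of each move, so shorter peaks could have gone unseen.

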